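# Tuck a phone display under the hold-down leaf and hold it pressed flat

### The job

Pick up the loose phone display by the grip of the suction lifter stuck on it, and tuck its head edge (the end away from the lifter) fully home under the hinged hold-down leaf of the metal pressing mould without lifting the leaf, which is keeping a ribbon plug seated. Then bring the foot end down against the two sprung lift pins until the display is pressed flat on the bezel frame, gently, leaving the other things on the bench where they are. Finish while still holding it pressed flat by the lifter: do not let go, because the pins would lift it again.

Things in the scene. Friction and masses are not known exactly. Their poses are not given: they have to be found in the camera images.
- display: Black phone display, 146 x 70 x 8 mm, lying face up on the bench, about 0.08 kg with the suction lifter stuck on it (the only lifter here). Origin: centre of its underside; x along its length to the head edge (at +73 mm; foot edge at -73 mm), z up out of its face.
- lifter: The suction lifter's grey grip bar, rigid with the display: 12 mm thick along the display's x, 34 mm long along its y, from 17 to 45 mm above the display's underside, over a black rubber cup 38 mm across. Origin: on the display's face (8 mm above its underside) at display x = -38 mm, y = 0; axes as the display's.
- lifter_grip (a point): Middle of the lifter's grip bar, where to grasp: 38 mm above the display's underside, at display x = -38 mm, y = 0; close the fingers along x, across the bar's 12 mm. Axes as the display's.
- head_edge (a point): Middle of the display's lower head edge (the edge to tuck in). Axes as the display's.
- foot_edge (a point): Middle of the display's lower foot edge. Axes as the display's.
- mould: Aluminium pressing mould fixed on the bench, 202 x 100 mm. Origin: on the bench under the middle of the bezel frame; x to the head end, z up. The black bezel frame in it, 150 x 74 mm, is the seat: its top is 12.5 mm above the bench. The display goes in towards +x, its axes parallel to the mould's. The foot end has no walls. Leaf hinge at x = 98 mm.
- stop (a point): Foot of the head stop wall's face, at seat height (12.5 mm), mould x = +75 mm, y = 0: the display's lower head edge comes home against or near this point. The wall is 20 mm high. Axes as the mould's.
- rail_mouth (a point): Middle of the opening between the two side rails, at seat height, mould x = +12 mm. The rails are 21 mm high; their mouths flare from here to x = 30 mm (about 86 mm apart at the outer ends), then they run parallel, 74 mm apart, to the stop.
- leaf (a joint): Lift of the hold-down leaf, a steel flap 50 mm wide hinged across the head end, rad; 0 = down, grows as it is lifted; a weak spring holds it down (0.8 N at the lip starts to lift it). Down, its flat underside is 11.5 mm above the seat (3.5 mm over a seated display) from x = 59 mm to the hinge; in front a lip turned up 30 degrees reaches to x = 52 mm.
- leaf_lip (a point): Middle of the leaf's underside where its flat part meets the turned-up lip: mould x = 59 mm, 24 mm above the bench when down. A display at the stop reaches 16 mm beyond it. The slot takes a display leaning head down by up to about 10 degrees; with its foot up on the pins it leans 3 degrees.
- pin_left (a joint): How far the left (mould +y) sprung lift pin is pressed, m. The pins are brass, 8 mm across, at mould x = -40 mm, y = +22 and -22 mm, and stand 6 mm above the seat at 0. Each pushes up with 1 N at 0 and, evenly rising, 5.8 N when flush with the seat (0.006), so both together take 11.6 N; beyond that the display bears on the rigid frame.
- pin_right (a joint): The same for the right (mould -y) pin.
- screw_dish: Bystander: small dark round dish of screws, 58 mm across.
- yellow_tape: Bystander: roll of yellow tape, 45 mm across, 18 mm high.
- bare_display: Bystander: another phone display without lifter, 146 x 70 x 8 mm, far to the right.

How it is judged:
On the way:
1. the display's head edge is tucked under the leaf, between the rails, with the leaf down (x of head_edge in the frame of mould above 0.066 m and y of head_edge in the frame of mould between -0.006 and 0.006 m and z of head_edge in the frame of mould below 0.0165 m and value of joint leaf below 0.1 rad), for 0.2 s.
At the end, for the whole second after the job is handed in: Still held by its lifter, the display is pressed flat: head and foot within 2 mm of the seat, both pins down 4.2 mm or more, head edge within 6 mm of the stop and 5 mm of centre (foot 7 mm), leaf under 0.06 rad, fingers on the lifter with 3 N or more, at most 40 N on the mould (x of head_edge in the frame of mould above 0.069 m and y of head_edge in the frame of mould between -0.005 and 0.005 m and y of foot_edge in the frame of mould between -0.007 and 0.007 m and z of each of head_edge, foot_edge in the frame of mould below 0.0145 m and angle between the z axis of display and the z axis of mould, either way round below 0.035 rad and value of joint each of pin_left, pin_right above 0.0042 m and value of joint leaf below 0.06 rad and contact force between the fingers and lifter above 3 N and contact force between display and mould below 40 N and linear speed of display below 0.02 m/s); the arm keeps its last pose, push and grip.
It fails at once if the leaf is lifted (more than 0.12 rad, about 5 mm at its lip) (value of joint leaf above 0.12 rad).
It fails at once if the display is forced against the mould with more than 60 N (contact force between display and mould above 60 N).
It fails at once if a bystander is moved by more than 2 cm (distance of any of screw_dish, yellow_tape, bare_display from where it was at the start of the episode above 0.02 m).
It also fails if it takes over 42 s, if anything falls off the work surface, if the arm or the gripper's body presses on something with over 40 N, if the wrist force passes 120 N, or if a joint passes its speed limit or range.

### The arm

A 6-joint arm with a two-finger parallel gripper is mounted at the origin on a cart in front of the work surface, level with it; the furniture and walls round the work are solid. World frame = base frame: x ahead of the robot, y to its left, z up, the work surface at z = 0. Lengths are in m, angles in rad, forces in N, time in s.
With the tool pointing down it reaches from about 0.225 to 0.875 m from the base axis. Payload 3.4 kg.
Tool frame: the origin (TCP) lies midway between the tips of the shut fingers; the grasp point (between the pads) lies 19 mm behind it (manip.grip_point_offset is the distance from the TCP to the grasp point, in m); z points along the fingers, y is the line along which they close (so a half turn about z gives the same grasp; the last joint's range is limited). The gripper opens to 85 mm and grips with 20 to 120 N. Pads are 22 mm wide; open, the fingers measure 114 mm over their backs; the gripper's body (76 mm by 85 mm) begins 54 mm behind the grasp point. The pads swing forward as they close: fully open they stand 13 mm farther back than shut.
Start: joints at [-1.25, 0.276, 1.505, -0, 1.361, -0.121], TCP at [0.246, -0.52, 0.231] pointing down, gripper open.
Joint ranges: [-2.89, 2.89], [-0.75, 2.08], [0.22, 2.7], [-1.18, 4.32], [0.11, 2.71], [-2.7, 2.7]. Speed limits (rad/s): [2.57, 2.57, 3.14, 3.14, 3.14, 3.14].

### API

Orientations are given as a unit quaternion [w, x, y, z].
In Python, from rig import manip gives the robot as it stands.
- The arm moves only by the shell command python3 -m handwheel 'ROWS' [FORCE]. ROWS is JSON, a list of rows, each an object with "translation": the shift along the tool's x, y, z in m, a list of three; "angular": the turn, a rotation vector about the tool's x, y, z in degrees, a list of three; "hand": the closure, from 0 (fully open) to 1 (shut). A call has 1 to 10 rows; each row shifts and turns the commanded pose from where the row before left it, along the tool's axes as they then stand; what a row does not reach is not made up. A row lasts 1/12 s, in which the tool goes at most 41.7 mm and 7.16 degrees, less where a joint would pass 70% of its speed; a pose out of reach is approached as far as the arm can. A call with a gripper value outside its range is refused whole. The fingers move at their own pace and stop on an object; FORCE is the grip in N (left out, the last holds). Time passes only in rows, so rows that do not move let the fingers close. It gives the time, the measured TCP pose, the force, the opening and the grip force at its end, in the units of the state.
- manip.get_state(): the state, without advancing time (a new reading comes with each control period).
- manip.get_image(name): name is "scene" or "top"; returns the picture (480x640x3 uint8, red, green, blue); there is no depth.
- manip.camera_info(name): a dict with "camera_matrix" (3x3 intrinsics, pixels), "eye" and "orientation" of the camera in the world. Camera axes: x right, y down, z forward; pixel columns grow to the right and rows downward; lengths in m; the calibration is good to about 2 mm. A picture is of the moment at which its call begins. camera_info takes no time and is no camera call.
- manip.sign_off(): hands the job in; it is judged then, once.
The state is a dict: "clock": time; "qpos": joint angles; "qd": joint speeds; "effort": joint torques, N m; "position": TCP position; "ee_rot": TCP orientation; "contact_force": force on the tool from outside, world axes, zero at the start; "moment": the same for the moment, N m; "width": finger opening in m; "gripper_force": force on a finger pad.
Only numpy, scipy, OpenCV 4.12 (cv2) and the standard library are available. Lean on these libraries where they do the work, as an engineer would, in place of code of your own. Each camera call takes 0.05 s, during which the arm holds its last target. There are 200 camera calls.

## Working session

There is one attempt and no reset: what is moved stays moved. The work goes in short steps, Python scripts to look and compute and a shell command to move; the robot and the scene stay as the last step left them, time stands still between calls to the robot, and variables do not carry over. Pictures are saved under pics/ and viewed, at most 10 in all, crops included, and the job is handed in when it is done.

```bash
ls; mkdir -p pics; cat > h.py <<'E'
import numpy as np, cv2
from scipy.spatial.transform import Rotation as R
from rig import manip
def save(n,f):
    im=manip.get_image(n); cv2.imwrite(f,im[:,:,::-1]); return im
def rot(q): return R.from_quat([q[1],q[2],q[3],q[0]])
def ray(n,px,z):
    c=manip.camera_info(n); K=np.array(c["camera_matrix"]); o=np.array(c["orientation"],float)
    M=o if o.shape==(3,3) else rot(o).as_matrix()
    e=np.array(c["eye"]); px=np.atleast_2d(np.array(px,float))
    d=(M@np.linalg.inv(K)@np.c_[px,np.ones(len(px))].T).T
    return e+d*((z-e[2])/d[:,2])[:,None]
E
python3 - <<'E'
from h import *
for n in("scene","top"):
    save(n,f"pics/{n}0.png"); print(manip.camera_info(n))
print(manip.get_state(), manip.grip_point_offset)
E
```

```text
pics
{'camera_matrix': array([[580.13940233,   0.        , 316.13736897],
       [  0.        , 580.13940233, 244.36058992],
       [  0.        ,   0.        ,   1.        ]]), 'eye': array([0.07217709, 0.66296545, 1.08155551]), 'orientation': array([ 0.08395626, -0.25303359,  0.90425694, -0.3335337 ])}
{'camera_matrix': array([[516.78229141,   0.        , 317.11662249],
       [  0.        , 516.78229141, 239.21921467],
       [  0.        ,   0.        ,   1.        ]]), 'eye': array([ 0.24142489, -0.07586778,  1.42128014]), 'orientation': array([ 0.06499124, -0.70263584,  0.70566177, -0.06419094])}
{'clock': 0.1, 'qpos': array([-1.24998313e+00,  2.76545665e-01,  1.50602065e+00, -1.04323281e-05,
        1.36068422e+00, -1.21053545e-01]), 'qd': array([ 0.0004478 , -0.00144608, -0.00370876,  0.00038057,  0.00080842,
        0.00169077]), 'effort': array([ 1.27104053e-03, -4.17699552e+01, -2.46403795e+01, -1.77881032e-05,
        5.70668824e-03,  8.35210727e-06]), 'position': array([ 0.24570024, -0.51934105,  0.23051264]), 'ee_rot': array([-8.24301210e-04,  9.75692761e-01,  2.19141390e-01, -8.77320259e-05]), 'contact_force': array([-0.66495032,  0.89205098,  0.08860511]), 'moment': array([ 0.06381062,  0.03879143, -0.0011098 ]), 'gripper_force': 0.0, 'width': 0.08537443442509582} 0.0187
```

View pics/top0.png

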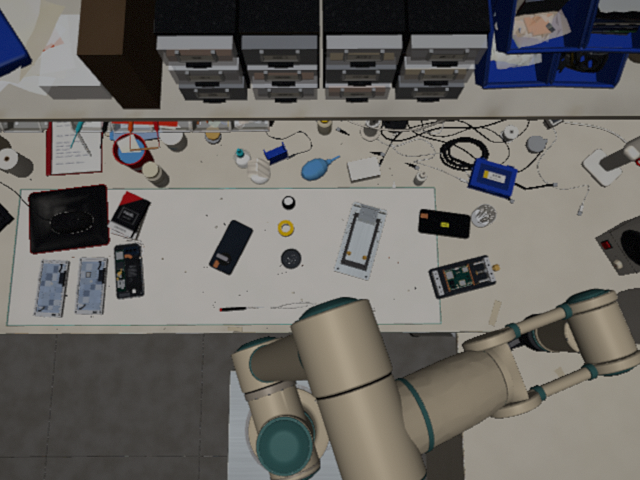

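View pics/scene0.png

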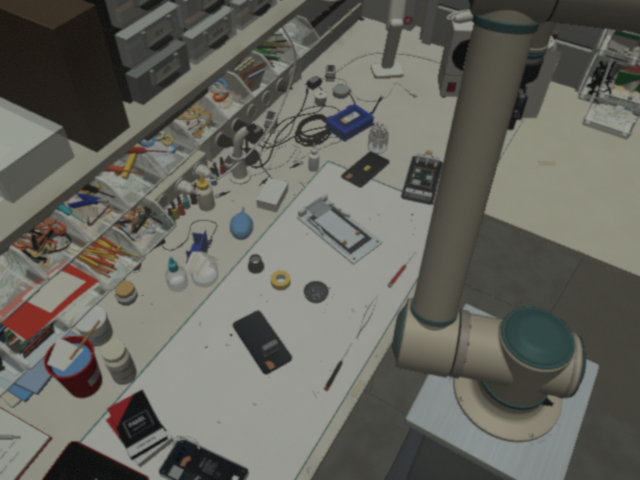

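Top view: the display is near (231,247), the mould near (360,240), the tape at (286,228), the dish at (291,258) and the bare display at (444,222). I'll zoom in to locate the lifter.

```bash
python3 - <<'E'
import cv2,numpy as np
t=cv2.imread("pics/top0.png");s=cv2.imread("pics/scene0.png")
b=lambda a:cv2.convertScaleAbs(a,alpha=1.6,beta=15)
cv2.imwrite("pics/c1.png",b(np.hstack([cv2.resize(t[210:285,200:262],None,fx=6,fy=6,interpolation=2),cv2.resize(t[200:275,330:390],None,fx=6,fy=6,interpolation=2)])))
cv2.imwrite("pics/c2.png",b(np.hstack([cv2.resize(s[300:385,225:300],None,fx=5,fy=5,interpolation=2),cv2.resize(s[185:270,295:380],None,fx=5,fy=5,interpolation=2)])))
E
```

```text
(no output)
```

View pics/c1.png

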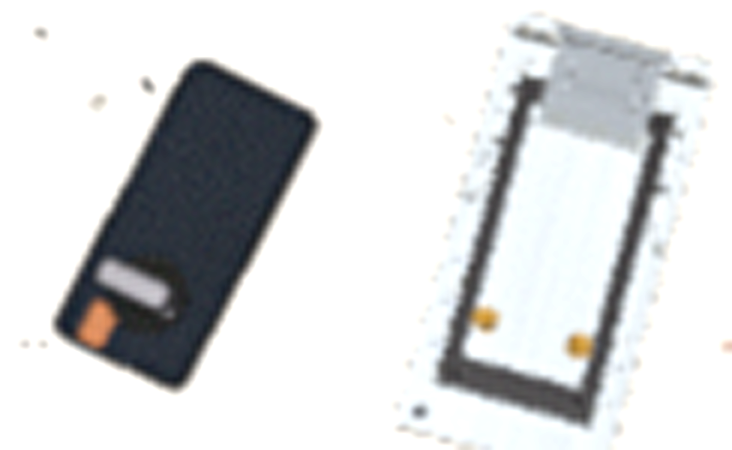

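View pics/c2.png

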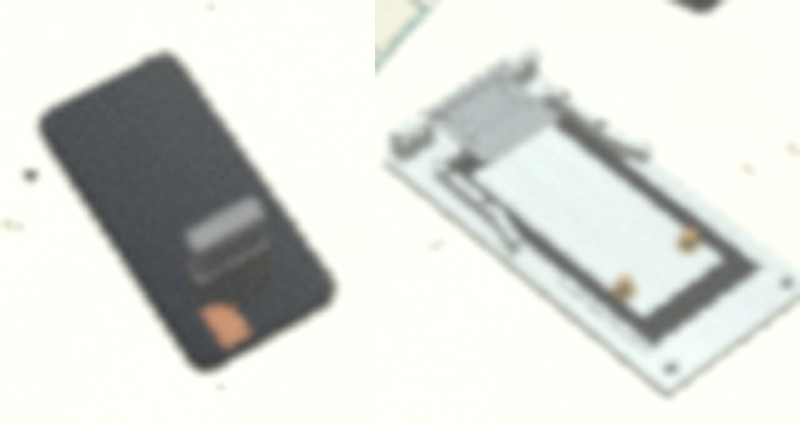

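```bash
cat > m.py <<'E'
from h import *
def cen(mask,w): ys,xs=np.nonzero(mask); k=w[ys,xs]; return np.array([(xs*k).sum()/k.sum(),(ys*k).sum()/k.sum()])
for n,db,mb in(("top",(200,210,262,285),(330,200,390,275)),("scene",(225,300,300,385),(295,185,385,270))):
    im=cv2.imread(f"pics/{n}0.png"); 
    for nm,(x0,y0,x1,y1),z in(("disp",db,.006),("frame",mb,.0125)):
        c=im[y0:y1,x0:x1]; g=cv2.cvtColor(c,cv2.COLOR_BGR2GRAY)
        g8=cv2.resize(g,None,fx=8,fy=8,interpolation=cv2.INTER_CUBIC)
        m=((g8<(105 if nm=="disp" else 80))*255).astype(np.uint8)
        cs=cv2.findContours(m,0,1)[0]; k=max(cs,key=cv2.contourArea)[:,0,:]
        P=(k+.5)/8-.5+[x0,y0]
        W=ray(n,P,z)[:,:2]
        (cx,cy),(a,b),an=cv2.minAreaRect((W*1000).astype(np.float32))
        bx=cv2.boxPoints(((cx,cy),(a,b),an))
        print(n,nm,"c",cx,cy,"size",a,b,"ang",an, bx.round(1).tolist())
        hsv=cv2.cvtColor(c,cv2.COLOR_BGR2HSV); o=((hsv[...,0]<28)&(hsv[...,1]>90)).astype(np.uint8)
        q,l,st,ce=cv2.connectedComponentsWithStats(o)
        for i in range(1,q):
            if st[i,4]>3:
                u=cen(l==i,hsv[...,1].astype(float))+[x0,y0]
                print("  orange",st[i,4],u.round(2),ray(n,u,.0185 if nm=="frame" else .008).round(4))
        if nm=="disp":
            # grip top: bright in display hull
            hull=np.zeros_like(g);cv2.fillConvexPoly(hull,((P-[x0,y0]).round()).astype(np.int32) if 0 else cv2.convexHull((P-[x0,y0]).round().astype(np.int32)),1)
            hull=cv2.erode(hull,np.ones((3,3),np.uint8),iterations=2)
            t=(g>85)&(hsv[...,1]<70)&(hull>0)
            q,l,st,ce=cv2.connectedComponentsWithStats(t.astype(np.uint8))
            for i in range(1,q):
                if st[i,4]>5:
                    u=cen(l==i,g.astype(float))+[x0,y0]; print("  grip",st[i,4],u.round(2),ray(n,u,.045).round(4))
E
python3 m.py
```

```text
top disp c 483.19464111328125 165.40444946289062 size 71.43304443359375 146.7886505126953 ang 64.00363159179688 [[401.6000061035156, 165.5], [533.5, 101.0999984741211], [564.7999877929688, 165.3000030517578], [432.8999938964844, 229.6999969482422]]
  orange 41 [215.9  263.56] [[0.4359 0.2046 0.008 ]]
  grip 36 [221.83 256.87] [[0.4489 0.1819 0.045 ]]
top frame c 496.6048889160156 -194.32510375976562 size 77.9203872680664 150.93142700195312 ang 73.83296966552734 [[413.29998779296875, -210.6999969482422], [558.2000122070312, -252.8000030517578], [579.9000244140625, -177.89999389648438], [435.0, -135.89999389648438]]
  orange 12 [348.22 252.58] [[ 0.4633 -0.1601  0.0185]]
  orange 11 [364.29 257.11] [[ 0.4505 -0.204   0.0185]]
scene disp c 485.1939697265625 164.47744750976562 size 71.31021118164062 148.7577667236328 ang 64.14510345458984 [[402.70001220703125, 164.8000030517578], [536.5999755859375, 100.0], [567.7000122070312, 164.10000610351562], [433.79998779296875, 229.0]]
  orange 51 [269.77 364.38] [[0.438  0.2025 0.008 ]]
  grip 38 [269.46 344.35] [[0.4513 0.1809 0.045 ]]
scene frame c 498.25140380859375 -198.6779327392578 size 76.49579620361328 148.78518676757812 ang 72.86151123046875 [[415.8999938964844, -213.3000030517578], [558.0999755859375, -257.1000061035156], [580.5999755859375, -184.10000610351562], [438.3999938964844, -140.1999969482422]]
```

```bash
cat >> h.py <<'E'
def go(p,yaw,lean=0):
    "remaining shift (mm, tool axes) and turn (deg) to TCP p; tool y heads at yaw, leaning head down by lean"
    s=manip.get_state(); c=rot(s["ee_rot"])
    T=R.from_euler("zy",[yaw,lean],degrees=True)   # display axes
    t=R.from_matrix(np.c_[T.as_matrix()[:,1],T.as_matrix()[:,0],-T.as_matrix()[:,2]])
    print("clock %.2f"%s["clock"],"pos",s["position"].round(4),"shift",(1000*c.inv().apply(np.array(p)-s["position"])).round(1),"turn",np.degrees((c.inv()*t).as_rotvec()).round(2),
      "F",s["contact_force"].round(1),"w %.4f g %.1f"%(s["width"],s["gripper_force"]))
E
python3 - <<'E'
from h import *
go([.45,.1816,.12],-26)
im=cv2.imread("pics/scene0.png"); c=im[185:270,295:385]; hsv=cv2.cvtColor(c,cv2.COLOR_BGR2HSV)
o=((hsv[...,0]<28)&(hsv[...,1]>55)).astype(np.uint8);q,l,st,ce=cv2.connectedComponentsWithStats(o)
for i in range(1,q): u=ce[i]+[295,185]; print(st[i,4],u.round(2),ray("scene",u,.0185).round(4))
E
```

```text
clock 0.10 pos [ 0.2457 -0.5193  0.2305] shift [ 484.4 -546.1  111.5] turn [ -0.09  -0.04 -38.68] F [-0.7  0.9  0.1] w 0.0854 g 0.0
12 [357.67 232.17] [[ 0.4523 -0.2048  0.0185]]
9 [344.11 242.33] [[ 0.4646 -0.1588  0.0185]]
```

```bash
A='{"translation":[0.0242,-0.0273,0.002],"angular":[0,0,0],"hand":0}'; true
python3 -m handwheel '[{"translation":[0.0242,-0.0273,0.002],"angular":[0,0,0],"hand":0},{"translation":[0.0242,-0.0273,0.002],"angular":[0,0,0],"hand":0},{"translation":[0.0242,-0.0273,0.002],"angular":[0,0,0],"hand":0},{"translation":[0.0242,-0.0273,0.002],"angular":[0,0,0],"hand":0},{"translation":[0.0242,-0.0273,0.002],"angular":[0,0,0],"hand":0},{"translation":[0.0242,-0.0273,0.002],"angular":[0,0,0],"hand":0},{"translation":[0.0242,-0.0273,0.002],"angular":[0,0,0],"hand":0},{"translation":[0.0242,-0.0273,0.002],"angular":[0,0,0],"hand":0},{"translation":[0.0242,-0.0273,0.002],"angular":[0,0,0],"hand":0},{"translation":[0.0242,-0.0273,0.002],"angular":[0,0,0],"hand":0}]' 40
python3 -m handwheel '[{"translation":[0.0242,-0.0273,0.002],"angular":[0,0,0],"hand":0},{"translation":[0.0242,-0.0273,0.002],"angular":[0,0,0],"hand":0},{"translation":[0.0242,-0.0273,0.002],"angular":[0,0,0],"hand":0},{"translation":[0.0242,-0.0273,0.002],"angular":[0,0,0],"hand":0},{"translation":[0.0242,-0.0273,0.002],"angular":[0,0,0],"hand":0},{"translation":[0.0242,-0.0273,0.002],"angular":[0,0,0],"hand":0},{"translation":[0.0242,-0.0273,0.002],"angular":[0,0,0],"hand":0},{"translation":[0.0242,-0.0273,0.002],"angular":[0,0,0],"hand":0},{"translation":[0.0242,-0.0273,0.002],"angular":[0,0,0],"hand":0},{"translation":[0.0242,-0.0273,0.002],"angular":[0,0,0],"hand":0}]'
python3 -m handwheel '[{"translation":[0,0,0.01],"angular":[0,0,-6.45],"hand":0},{"translation":[0,0,0.01],"angular":[0,0,-6.45],"hand":0},{"translation":[0,0,0.01],"angular":[0,0,-6.45],"hand":0},{"translation":[0,0,0.01],"angular":[0,0,-6.45],"hand":0},{"translation":[0,0,0.01],"angular":[0,0,-6.45],"hand":0},{"translation":[0,0,0.01],"angular":[0,0,-6.45],"hand":0},{"translation":[0,0,0],"angular":[0,0,0],"hand":0},{"translation":[0,0,0],"angular":[0,0,0],"hand":0}]'
python3 -c "
from h import *
go([.45,.1816,.02],-26)"
```

```text
clock: 0.93
position: [0.3477, -0.1677, 0.211]
ee_rot: [-0.0, 0.976, 0.219, -0.0]
contact_force: [0.7, -0.3, -0.5]
width: 0.0853
gripper_force: 0.0
clock: 1.77
position: [0.4497, 0.1826, 0.1909]
ee_rot: [0.0, 0.976, 0.219, -0.0]
contact_force: [0.3, -0.6, 0.6]
width: 0.0856
gripper_force: 0.0
clock: 2.43
position: [0.4494, 0.1805, 0.1307]
ee_rot: [-0.0, 0.849, 0.529, -0.001]
contact_force: [0.6, -0.2, 0.4]
width: 0.0855
gripper_force: 0.0
clock 2.43 pos [0.4494 0.1805 0.1307] shift [  1.4   0.3 110.7] turn [-0.08  0.07 -0.15] F [ 0.6 -0.2  0.4] w 0.0855 g 0.0
```

```bash

python3 -m handwheel '[{"translation":[0.0014,0.0003,0.0207],"angular":[0,0,0],"hand":0},{"translation":[0,0,0.02],"angular":[0,0,0],"hand":0},{"translation":[0,0,0.02],"angular":[0,0,0],"hand":0},{"translation":[0,0,0.02],"angular":[0,0,0],"hand":0},{"translation":[0,0,0.015],"angular":[0,0,0],"hand":0},{"translation":[0,0,0.01],"angular":[0,0,0],"hand":0},{"translation":[0,0,0.005],"angular":[0,0,0],"hand":0},{"translation":[0,0,0],"angular":[0,0,0],"hand":0}]' 60
python3 -m handwheel '[{"translation":[0,0,0],"angular":[0,0,0],"hand":0.7},{"translation":[0,0,0],"angular":[0,0,0],"hand":0.8},{"translation":[0,0,0],"angular":[0,0,0],"hand":1},{"translation":[0,0,0],"angular":[0,0,0],"hand":1},{"translation":[0,0,0],"angular":[0,0,0],"hand":1},{"translation":[0,0,0],"angular":[0,0,0],"hand":1},{"translation":[0,0,0],"angular":[0,0,0],"hand":1},{"translation":[0,0,0],"angular":[0,0,0],"hand":1}]' 60
python3 -m handwheel '[{"translation":[0,0,0],"angular":[0,0,0],"hand":1},{"translation":[0,0,0],"angular":[0,0,0],"hand":1},{"translation":[0,0,0],"angular":[0,0,0],"hand":1},{"translation":[0,0,0],"angular":[0,0,0],"hand":1}]'
python3 - <<'E'
from h import *
go([.45,.1816,.02],-26)
cv2.imwrite("pics/s1.png",cv2.resize(manip.get_image("scene")[270:400,200:340,::-1],None,fx=4,fy=4,interpolation=2))
E
```

```text
clock: 3.1
position: [0.4507, 0.1817, 0.0201]
ee_rot: [-0.0, 0.848, 0.529, -0.001]
contact_force: [0.7, 0.9, -0.3]
width: 0.0855
gripper_force: 0.0
clock: 3.77
position: [0.4512, 0.1819, 0.0211]
ee_rot: [0.0, 0.848, 0.53, 0.0]
contact_force: [0.3, -0.4, 4.4]
width: 0.0109
gripper_force: 60.0
clock: 4.1
position: [0.4512, 0.1819, 0.0211]
ee_rot: [0.0, 0.848, 0.53, 0.0]
contact_force: [-0.7, -0.3, 5.6]
width: 0.011
gripper_force: 60.1
clock 4.10 pos [0.4512 0.1819 0.0211] shift [-0.8 -1.   1.1] turn [ 0.05 -0.03  0.01] F [-0.7 -0.3  5.6] w 0.0110 g 60.1
```

View pics/s1.png

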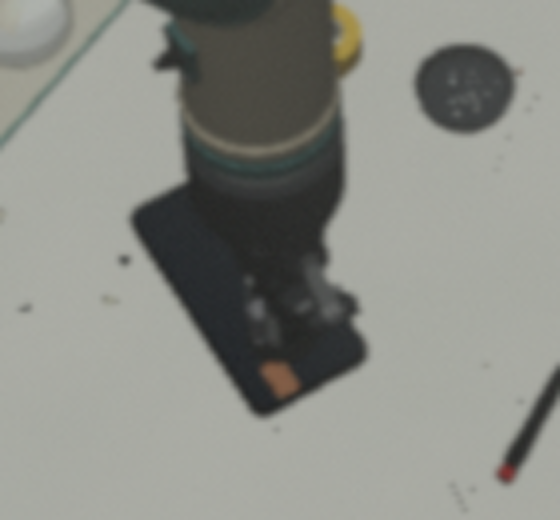

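```bash

python3 -m handwheel '[{"translation":[0,0,-0.005],"angular":[0,0,0],"hand":1},{"translation":[0,0,-0.015],"angular":[0,0,0],"hand":1},{"translation":[0,0,-0.02],"angular":[0,0,0],"hand":1},{"translation":[0,0,-0.02],"angular":[0,0,0],"hand":1},{"translation":[0,0,-0.02],"angular":[0,0,0],"hand":1},{"translation":[0,0,-0.02],"angular":[0,0,0],"hand":1},{"translation":[0,0,0],"angular":[0,0,0],"hand":1},{"translation":[0,0,0],"angular":[0,0,0],"hand":1}]'
cat >> h.py <<'E'
M=np.array([.4961,-.1931,0]); YAW=-16.2
def tcp(hx,hz,lean,hy=0,gy=.0008,gz=.0211):
    T=R.from_euler("zy",[YAW,lean],degrees=True); Y=R.from_euler("z",YAW,degrees=True)
    return M+Y.apply([hx,hy,hz])+T.apply([-.111,gy,gz])
def aim(hx,hz,lean,**k): go(tcp(hx,hz,lean,**k),YAW,lean)
def head(lean=None,gy=.0008,gz=.0211):
    s=manip.get_state(); t=rot(s["ee_rot"]).as_matrix(); D=np.c_[t[:,1],t[:,0],-t[:,2]]
    Y=R.from_euler("z",YAW,degrees=True).inv()
    h=s["position"]-D@[-.111,gy,gz]-M; f=h-D[:,0]*.146
    print("head",(1000*Y.apply(h)).round(1),"foot",(1000*Y.apply(f)).round(1),"F(mould)",Y.apply(s["contact_force"]).round(1))
E
python3 -c "
from h import *
aim(0,.08,4); head()"
```

```text
clock: 4.82
position: [0.4512, 0.1819, 0.1212]
ee_rot: [0.0, 0.848, 0.53, 0.001]
contact_force: [-0.0, -1.2, -1.2]
width: 0.011
gripper_force: 59.3
clock 4.82 pos [0.4512 0.1819 0.1212] shift [-334.8   96.7   12.5] turn [ 3.84 -1.5  -9.78] F [-0.  -1.2 -1.2] w 0.0110 g 59.3
head [-38.4 328.  100.3] foot [-182.3  352.8  100.1] F(mould) [ 0.3 -1.1 -1.2]
```

```bash

python3 -m handwheel '[{"translation":[-0.0335,0.0097,0],"angular":[0,0,0],"hand":1},{"translation":[-0.0335,0.0097,0],"angular":[0,0,0],"hand":1},{"translation":[-0.0335,0.0097,0],"angular":[0,0,0],"hand":1},{"translation":[-0.0335,0.0097,0],"angular":[0,0,0],"hand":1},{"translation":[-0.0335,0.0097,0],"angular":[0,0,0],"hand":1},{"translation":[-0.0335,0.0097,0],"angular":[0,0,0],"hand":1},{"translation":[-0.0335,0.0097,0],"angular":[0,0,0],"hand":1},{"translation":[-0.0335,0.0097,0],"angular":[0,0,0],"hand":1},{"translation":[-0.0335,0.0097,0],"angular":[0,0,0],"hand":1},{"translation":[-0.0335,0.0097,0],"angular":[0,0,0],"hand":1}]'
python3 -m handwheel '[{"translation":[0,0,0],"angular":[1.28,-0.5,-3.26],"hand":1},{"translation":[0,0,0],"angular":[1.28,-0.5,-3.26],"hand":1},{"translation":[0,0,0],"angular":[1.28,-0.5,-3.26],"hand":1},{"translation":[0,0,0],"angular":[0,0,0],"hand":1},{"translation":[0,0,0],"angular":[0,0,0],"hand":1}]'
python3 - <<'E'
from h import *
head(); aim(0,.025,4)
a=manip.get_image("top")[185:285,300:420,::-1]; b=manip.get_image("scene")[170:290,270:410,::-1]
f=lambda c:cv2.convertScaleAbs(cv2.resize(c,(400,400*c.shape[0]//c.shape[1]),interpolation=2)[:333],alpha=1.6,beta=15)
cv2.imwrite("pics/c3.png",np.hstack([f(a),f(b)]))
E
```

```text
clock: 5.65
position: [0.3894, -0.1627, 0.1191]
ee_rot: [-0.001, 0.848, 0.53, -0.001]
contact_force: [-0.2, -0.0, 0.1]
width: 0.0106
gripper_force: 59.2
clock: 6.07
position: [0.3905, -0.1614, 0.1193]
ee_rot: [-0.023, 0.799, 0.6, -0.029]
contact_force: [0.2, -0.2, -0.4]
width: 0.0109
gripper_force: 59.2
head [-1.  -0.4 90.3] foot [-1.467e+02 -1.000e-01  1.008e+02] F(mould) [ 0.3 -0.2 -0.4]
clock 6.07 pos [ 0.3905 -0.1614  0.1193] shift [ 1.6  5.6 65.6] turn [-0.25  0.01 -0.06] F [ 0.2 -0.2 -0.4] w 0.0109 g 59.2
```

View pics/c3.png

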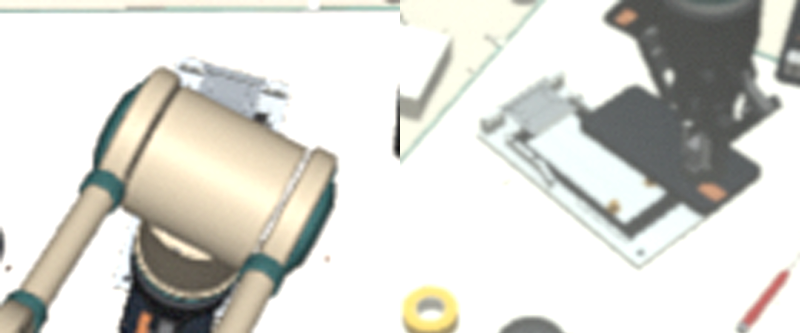

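```bash
sed -i 's/"zy"/"ZY"/' h.py; python3 -c "
from h import *
head(); aim(0,.025,4)"
```

```text
head [-1.1 -0.2 91. ] foot [-146.7   -0.   101.3] F(mould) [ 0.   0.1 -0.3]
clock 6.17 pos [ 0.3905 -0.1612  0.1198] shift [ 1.   5.7 65.8] turn [-0.04  1.13 -0.08] F [ 0.   0.1 -0.3] w 0.0106 g 59.2
```

Fix the roll, descend, then measure the display against the mould in the scene view.

```bash

python3 -m handwheel '[{"translation":[0.001,0.0057,0.01],"angular":[0,1.1,0],"hand":1},{"translation":[0,0,0.02],"angular":[0,0,0],"hand":1},{"translation":[0,0,0.015],"angular":[0,0,0],"hand":1},{"translation":[0,0,0.01],"angular":[0,0,0],"hand":1},{"translation":[0,0,0.005],"angular":[0,0,0],"hand":1},{"translation":[0,0,0],"angular":[0,0,0],"hand":1},{"translation":[0,0,0],"angular":[0,0,0],"hand":1}]'
python3 - <<'E'
from h import *
head(); aim(0,.016,4)
b=manip.get_image("scene")[:,:,::-1]; cv2.imwrite("pics/s2full.png",b)
# predicted pixels of display top corners under current pose, drawn for check
s=manip.get_state(); t=rot(s["ee_rot"]).as_matrix(); D=np.c_[t[:,1],t[:,0],-t[:,2]]; o=s["position"]-D@[-.038,.0008,.0211]
c=manip.camera_info("scene"); Rc=rot(c["orientation"]).inv()
def pr(X): q=c["camera_matrix"]@Rc.apply(X-c["eye"]); return q[:2]/q[2]
Y=R.from_euler("z",YAW,degrees=True)
v=cv2.convertScaleAbs(cv2.resize(b[185:285,290:410],(800,667),interpolation=2)[:600],alpha=1.6,beta=15)
f=800/120
for X in[o+D@[sx*.073,sy*.035,.008] for sx in(-1,1) for sy in(-1,1)]: 
    u=(pr(X)-[290,185]+.5)*f; cv2.circle(v,tuple(u.astype(int)),4,(0,0,255),1)
for X in[M+Y.apply(np.array(p)/1000) for p in([-75,37,12.5],[-75,-37,12.5],[-40,22,18.5],[75,37,12.5],[-101,50,0],[-101,-50,0])]:
    u=(pr(X)-[290,185]+.5)*f; cv2.circle(v,tuple(u.astype(int)),4,(0,200,0),1)
cv2.imwrite("pics/c4.png",v)
E
```

```text
clock: 6.75
position: [0.393, -0.1616, 0.0601]
ee_rot: [-0.027, 0.799, 0.6, -0.021]
contact_force: [0.7, -0.5, -1.4]
width: 0.0109
gripper_force: 59.2
head [ 1.5  0.6 31.4] foot [-144.2    0.7   41.5] F(mould) [ 0.8 -0.2 -1.4]
clock 6.75 pos [ 0.393  -0.1616  0.0601] shift [-0.7 -0.4 15.4] turn [ 0.05  0.05 -0.06] F [ 0.7 -0.5 -1.4] w 0.0109 g 59.2
```

View pics/c4.png

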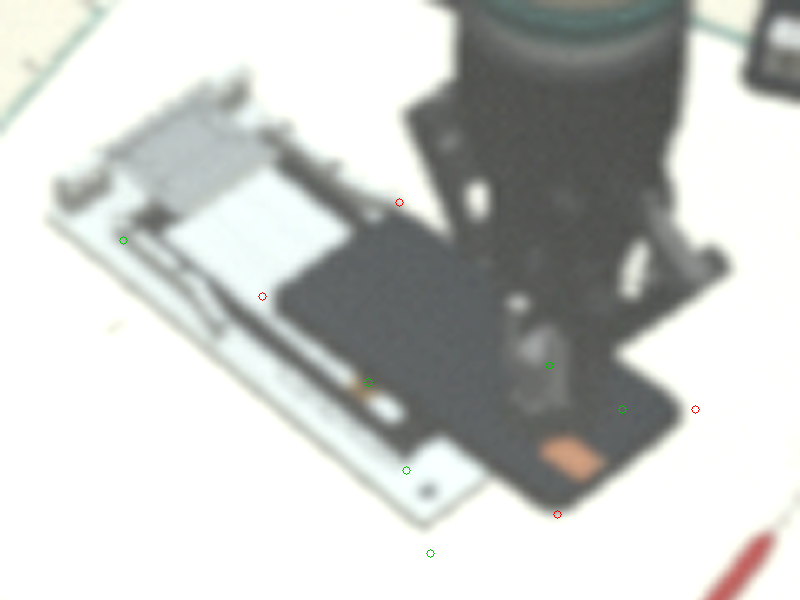

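```bash

python3 -m handwheel '[{"translation":[-0.0007,-0.0004,0.008],"angular":[0,0,0],"hand":1},{"translation":[0,0,0.006],"angular":[0,0,0],"hand":1},{"translation":[0,0,0],"angular":[0,0,0],"hand":1},{"translation":[0,0.006,0.0004],"angular":[0,0,0],"hand":1},{"translation":[0,0.006,0.0],"angular":[0,0,0],"hand":1},{"translation":[0,0.006,0],"angular":[0,0,0],"hand":1},{"translation":[0,0.006,0],"angular":[0,0,0],"hand":1},{"translation":[0,0,0],"angular":[0,0,0],"hand":1},{"translation":[0,0,0],"angular":[0,0,0],"hand":1}]'
python3 -c "
from h import *
head(); aim(.045,.0145,4)"
```

```text
clock: 7.55
position: [0.415, -0.1688, 0.0443]
ee_rot: [-0.027, 0.799, 0.6, -0.021]
contact_force: [0.0, 0.7, -1.0]
width: 0.0111
gripper_force: 59.2
head [24.6 -0.2 15.7] foot [-1.211e+02 -1.000e-01  2.570e+01] F(mould) [-0.2  0.7 -1. ]
clock 7.55 pos [ 0.415  -0.1688  0.0443] shift [ 0.1 20.5 -0.4] turn [ 0.07  0.08 -0.03] F [ 0.   0.7 -1. ] w 0.0111 g 59.2
```

```bash

python3 -m handwheel '[{"translation":[0,0.005,0],"angular":[0,0,0],"hand":1},{"translation":[0,0.005,0],"angular":[0,0,0],"hand":1},{"translation":[0,0.005,0],"angular":[0,0,0],"hand":1},{"translation":[0,0.005,-0.0004],"angular":[0,0,0],"hand":1},{"translation":[0,0,0],"angular":[0,0,0],"hand":1},{"translation":[0,0,0],"angular":[0,0,0],"hand":1}]'
python3 - <<'E'
from h import *
head(); aim(.06,.0132,4)
b=manip.get_image("scene")[:,:,::-1]
cv2.imwrite("pics/c5.png",cv2.convertScaleAbs(cv2.resize(b[185:260,290:390],(800,600),interpolation=2),alpha=1.6,beta=15))
E
```

```text
clock: 8.05
position: [0.4339, -0.1743, 0.0433]
ee_rot: [-0.027, 0.799, 0.6, -0.021]
contact_force: [1.1, -0.6, -0.4]
width: 0.0108
gripper_force: 59.2
head [44.3 -0.2 14.6] foot [-1.013e+02 -1.000e-01  2.470e+01] F(mould) [ 1.2 -0.2 -0.4]
clock 8.05 pos [ 0.4339 -0.1743  0.0433] shift [ 0.1 15.8  0.3] turn [ 0.06  0.07 -0.03] F [ 1.1 -0.6 -0.4] w 0.0108 g 59.2
```

View pics/c5.png

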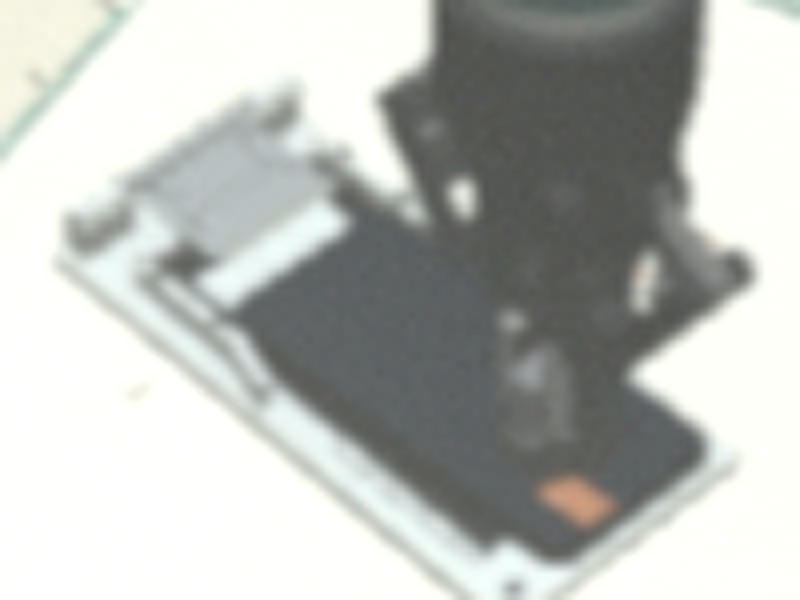

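The display's head edge (from about (240,305) to (350,215)) lies parallel to the leaf lip, between the rails, about 1 cm short of it. I'll keep advancing.

```bash

python3 -m handwheel '[{"translation":[0,0.004,0.0003],"angular":[0,0,0],"hand":1},{"translation":[0,0.004,0],"angular":[0,0,0],"hand":1},{"translation":[0,0.004,0],"angular":[0,0,0],"hand":1},{"translation":[0,0.004,0],"angular":[0,0,0],"hand":1},{"translation":[0,0,0],"angular":[0,0,0],"hand":1},{"translation":[0,0,0],"angular":[0,0,0],"hand":1}]'
python3 -c "
from h import *
head(); aim(.07,.0130,4)"
```

```text
clock: 8.6
position: [0.4491, -0.1787, 0.0419]
ee_rot: [-0.027, 0.799, 0.6, -0.021]
contact_force: [-0.0, 0.5, -0.9]
width: 0.0107
gripper_force: 59.2
head [60.1 -0.2 13.2] foot [-85.5  -0.1  23.3] F(mould) [-0.1  0.5 -0.9]
clock 8.60 pos [ 0.4491 -0.1787  0.0419] shift [ 0.1  9.9 -0.6] turn [ 0.05  0.07 -0.03] F [-0.   0.5 -0.9] w 0.0107 g 59.2
```

No forces. Next stretch with the height held level.

```bash

python3 -m handwheel '[{"translation":[0,0.003,-0.0002],"angular":[0,0,0],"hand":1},{"translation":[0,0.003,-0.0002],"angular":[0,0,0],"hand":1},{"translation":[0,0.003,-0.0002],"angular":[0,0,0],"hand":1},{"translation":[0,0.001,0],"angular":[0,0,0],"hand":1},{"translation":[0,0,0],"angular":[0,0,0],"hand":1},{"translation":[0,0,0],"angular":[0,0,0],"hand":1}]'
python3 -c "
from h import *
head(); aim(.075,.0128,4)"
python3 -m handwheel '[{"translation":[0,0.0015,-0.0001],"angular":[0,0,0],"hand":1},{"translation":[0,0.0015,-0.0001],"angular":[0,0,0],"hand":1},{"translation":[0,0,0],"angular":[0,0,0],"hand":1}]'
python3 -c "
from h import *
head(); aim(.075,.0128,4)"
```

```text
clock: 9.1
position: [0.4585, -0.1813, 0.0418]
ee_rot: [-0.027, 0.799, 0.6, -0.021]
contact_force: [0.3, 0.2, -1.0]
width: 0.0107
gripper_force: 59.2
head [69.9 -0.1 13.1] foot [-75.8  -0.   23.2] F(mould) [ 0.3  0.3 -1. ]
clock 9.10 pos [ 0.4585 -0.1813  0.0418] shift [ 0.   5.2 -0.1] turn [ 0.04  0.07 -0.04] F [ 0.3  0.2 -1. ] w 0.0107 g 59.2
clock: 9.35
position: [0.4618, -0.1824, 0.0419]
ee_rot: [-0.027, 0.799, 0.6, -0.021]
contact_force: [0.3, 0.2, -0.4]
width: 0.0107
gripper_force: 59.2
head [73.4 -0.2 13.3] foot [-72.3  -0.1  23.3] F(mould) [ 0.3  0.3 -0.4]
clock 9.35 pos [ 0.4618 -0.1824  0.0419] shift [0.1 1.7 0.2] turn [ 0.09  0.08 -0.04] F [ 0.3  0.2 -0.4] w 0.0107 g 59.2
```

```bash

python3 -m handwheel '[{"translation":[0,0.001,0],"angular":[0,0,0],"hand":1},{"translation":[0,0,0],"angular":[0,0,0],"hand":1}]' | tail -4
python3 -c "
from h import *
head()"
python3 -m handwheel '[{"translation":[0,0.001,0],"angular":[0,0,0],"hand":1},{"translation":[0,0,0],"angular":[0,0,0],"hand":1}]' | tail -4
python3 -c "
from h import *
head()"
```

```text
ee_rot: [-0.027, 0.799, 0.6, -0.021]
contact_force: [-0.2, 0.3, -0.7]
width: 0.0108
gripper_force: 59.2
head [74.1 -0.2 13.1] foot [-71.6  -0.1  23.2] F(mould) [-0.3  0.2 -0.7]
ee_rot: [-0.027, 0.799, 0.6, -0.021]
contact_force: [-0.2, 0.8, -0.7]
width: 0.0107
gripper_force: 59.2
head [75.1 -0.2 13.1] foot [-70.6  -0.1  23.1] F(mould) [-0.4  0.7 -0.7]
```

```bash

python3 -m handwheel '[{"translation":[0,0.0005,0],"angular":[0,0,0],"hand":1},{"translation":[0,0,0],"angular":[0,0,0],"hand":1}]' | tail -4
python3 -c "
from h import *
head()"
```

```text
ee_rot: [-0.027, 0.799, 0.6, -0.021]
contact_force: [-0.6, -0.6, 0.5]
width: 0.0106
gripper_force: 59.2
head [75.5 -0.2 13. ] foot [-70.2  -0.1  23. ] F(mould) [-0.4 -0.7  0.5]
```

```bash

python3 -m handwheel '[{"translation":[0,0.0007,0],"angular":[0,0,0],"hand":1},{"translation":[0,0,0],"angular":[0,0,0],"hand":1}]' | sed -n 4p
python3 -m handwheel '[{"translation":[0,0.0007,0],"angular":[0,0,0],"hand":1},{"translation":[0,0,0],"angular":[0,0,0],"hand":1}]' | sed -n 4p
python3 - <<'E'
from h import *
head()
b=manip.get_image("scene")[:,:,::-1]
cv2.imwrite("pics/c6.png",cv2.convertScaleAbs(cv2.resize(b[185:260,290:390],(800,600),interpolation=2),alpha=1.6,beta=15))
E
```

```text
contact_force: [-0.6, 0.3, -0.6]
contact_force: [-2.9, 0.6, 0.6]
head [75.8 -0.  12.6] foot [-69.9   0.1  22.9] F(mould) [-3.  -0.2  0.6]
```

View pics/c6.png

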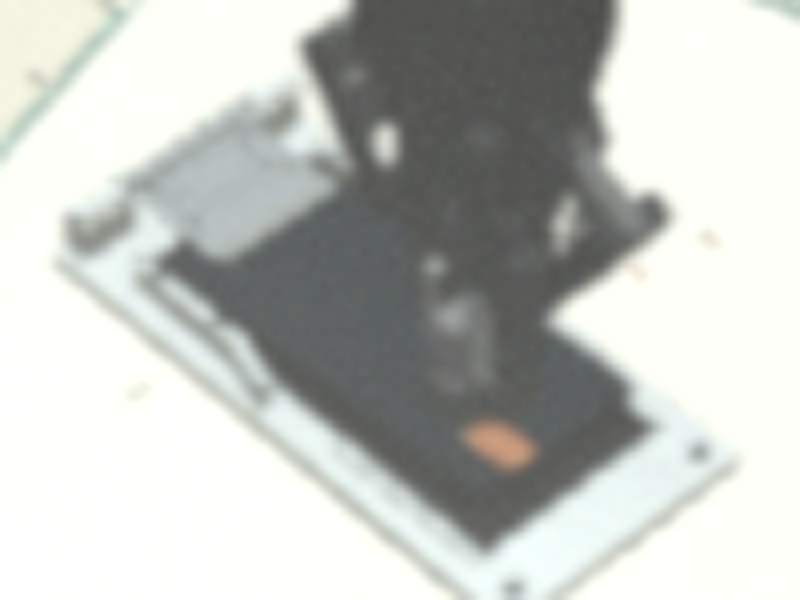

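Leaf still lies flat (its lip at (225,262)–(340,185), unchanged), and the head touches the stop (3 N). Next: back off slightly and level the display about its head edge.

```bash
python3 -c "
from h import *
aim(.0755,.0128,4); aim(.0755,.0127,2.5);aim(.0755,.0125,1);aim(.0755,.0125,0)"
```

```text
clock 10.23 pos [ 0.4642 -0.1829  0.0415] shift [-0.1 -0.3 -0.1] turn [-0.06  0.05 -0.04] F [-2.6  0.2  0.4] w 0.0110 g 59.4
clock 10.23 pos [ 0.4642 -0.1829  0.0415] shift [-0.1 -0.8  2.9] turn [-1.56  0.05 -0.04] F [-2.6  0.2  0.4] w 0.0110 g 59.4
clock 10.23 pos [ 0.4642 -0.1829  0.0415] shift [-0.1 -1.2  6. ] turn [-3.06  0.05 -0.04] F [-2.6  0.2  0.4] w 0.0110 g 59.4
clock 10.23 pos [ 0.4642 -0.1829  0.0415] shift [-0.1 -1.5  8. ] turn [-4.06  0.05 -0.04] F [-2.6  0.2  0.4] w 0.0110 g 59.4
```

```bash

python3 -m handwheel '[{"translation":[0,-0.0008,0],"angular":[0,0,0],"hand":1},{"translation":[0,-0.0002,0.001],"angular":[-0.5,0,0],"hand":1},{"translation":[0,-0.0002,0.001],"angular":[-0.5,0,0],"hand":1},{"translation":[0,-0.0002,0.001],"angular":[-0.5,0,0],"hand":1},{"translation":[0,0,0],"angular":[0,0,0],"hand":1},{"translation":[0,0,0],"angular":[0,0,0],"hand":1}]' | sed -n 4p
python3 -c "
from h import *
head();aim(.0755,.0125,1);aim(.0755,.0125,0)"
```

```text
contact_force: [-1.9, 2.0, 1.9]
head [75.9 -0.2 13.2] foot [-69.9  -0.   19.4] F(mould) [-2.4  1.3  1.9]
clock 10.73 pos [ 0.4636 -0.1829  0.039 ] shift [ 0.1 -0.9  3.5] turn [-1.42  0.07 -0.05] F [-1.9  2.   1.9] w 0.0106 g 59.5
clock 10.73 pos [ 0.4636 -0.1829  0.039 ] shift [ 0.1 -1.2  5.4] turn [-2.42  0.07 -0.05] F [-1.9  2.   1.9] w 0.0106 g 59.5
```

```bash

python3 -m handwheel '[{"translation":[0,-0.0007,0.001],"angular":[-0.5,0,0],"hand":1},{"translation":[0,-0.0002,0.001],"angular":[-0.5,0,0],"hand":1},{"translation":[0,-0.0002,0.001],"angular":[-0.4,0,0],"hand":1},{"translation":[0,0,0],"angular":[0,0,0],"hand":1},{"translation":[0,0,0],"angular":[0,0,0],"hand":1}]' | sed -n 4p
python3 -c "
from h import *
head();aim(.0755,.0125,0)"
```

```text
contact_force: [-0.2, 1.3, 6.0]
head [76.1 -0.2 13.5] foot [-69.8  -0.1  15.8] F(mould) [-0.6  1.2  6. ]
clock 11.15 pos [ 0.4632 -0.1828  0.0364] shift [ 0.1 -0.9  2.8] turn [-0.91  0.08 -0.05] F [-0.2  1.3  6. ] w 0.0110 g 60.1
```

```bash

python3 -m handwheel '[{"translation":[0,-0.0005,0.001],"angular":[-0.4,0,0],"hand":1},{"translation":[0,-0.0002,0.001],"angular":[-0.4,0,0],"hand":1},{"translation":[0,0,0.0006],"angular":[0,0,0],"hand":1},{"translation":[0,0,0],"angular":[0,0,0],"hand":1},{"translation":[0,0,0],"angular":[0,0,0],"hand":1}]' | sed -n 4p
python3 -c "
from h import *
head();aim(.0755,.0125,0)"
```

```text
contact_force: [-0.5, 2.4, 9.2]
head [76.2 -0.2 13.1] foot [-69.8  -0.1  13.2] F(mould) [-1.1  2.2  9.2]
clock 11.57 pos [ 0.4629 -0.1827  0.0343] shift [ 0.1 -0.7  0.7] turn [-0.06  0.09 -0.05] F [-0.5  2.4  9.2] w 0.0109 g 60.7
```

```bash

python3 -m handwheel '[{"translation":[0,0,0.0005],"angular":[0,0,0],"hand":1},{"translation":[0,0,0.0004],"angular":[0,0,0],"hand":1},{"translation":[0,0,0],"angular":[0,0,0],"hand":1},{"translation":[0,0,0],"angular":[0,0,0],"hand":1}]' | sed -n 4p
python3 -c "
from h import *
head();aim(.0755,.0125,0)"
```

```text
contact_force: [-2.2, 2.0, 11.9]
head [76.2 -0.3 12.5] foot [-69.8  -0.1  12.6] F(mould) [-2.6  1.3 11.9]
clock 11.90 pos [ 0.4628 -0.1827  0.0337] shift [ 0.1 -0.7  0.1] turn [-0.05  0.09 -0.05] F [-2.2  2.  11.9] w 0.0110 g 61.0
```

Flush now. A little more push to bear on the frame, then settle.

```bash

python3 -m handwheel '[{"translation":[0,0,0.0003],"angular":[0,0,0],"hand":1},{"translation":[0,0,0.0002],"angular":[0,0,0],"hand":1},{"translation":[0,0,0],"angular":[0,0,0],"hand":1},{"translation":[0,0,0],"angular":[0,0,0],"hand":1},{"translation":[0,0,0],"angular":[0,0,0],"hand":1},{"translation":[0,0,0],"angular":[0,0,0],"hand":1}]' | sed -n 4p
python3 - <<'E'
from h import *
head()
b=manip.get_image("scene")[:,:,::-1]
cv2.imwrite("pics/c7.png",cv2.convertScaleAbs(cv2.resize(b[185:260,290:390],(800,600),interpolation=2),alpha=1.6,beta=15))
E
```

```text
contact_force: [-3.2, 2.0, 14.6]
head [76.1 -0.3 12.4] foot [-69.9  -0.1  12.5] F(mould) [-3.6  1.  14.6]
```

View pics/c7.png

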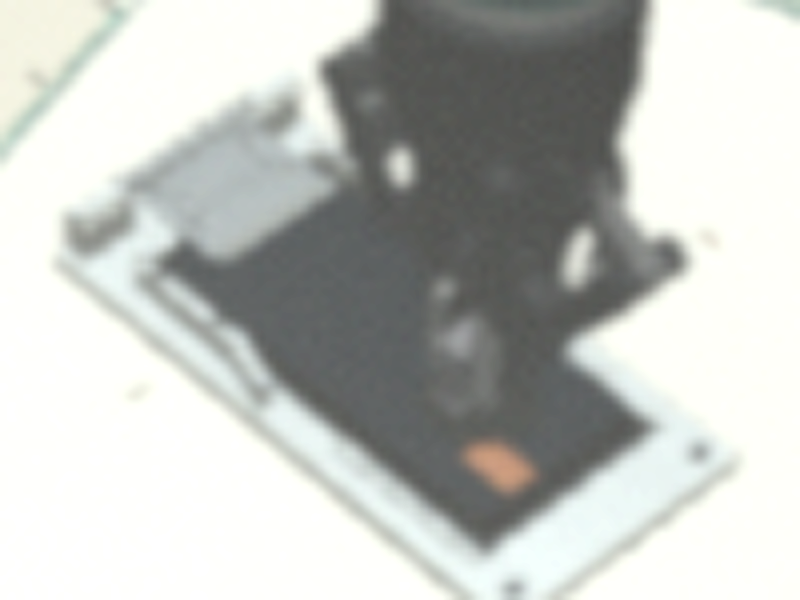

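The display lies flat on the frame, with its foot corners matching the frame's at (487,550) and (655,425). The leaf is down, and the push is about 15 N, in line with pins flush plus light frame contact.

```bash
python3 -c "
from rig import manip
print(manip.sign_off())"
```

```text
the job is handed in; nothing more can be done
None
```

I tucked the display fully home under the leaf without visibly lifting it and pressed it flat with about 15 N, then handed the job in with the lifter still gripped at about 60 N; the hand-in returned no verdict.

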